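Isolate the belt grinder and hold its tension arm back for a new belt

TASK

The worn belt is off the bench grinder and a workmate is waiting to slip on the new one. Turn the rotary isolator fully off first; only then push the sprung tension arm down by its grip, past its ratchet click, and keep holding it down there: finish while still holding it, without letting it spring back. Leave the other things on the bench where they are.

Things in the scene. Friction and masses are not known exactly. Their poses are not given: they have to be found in the camera images.
- grinder: Bench belt grinder, guard and belt off, bolted down; base plate 180 x 310 mm, green frame, 300 mm high. Origin on the bench at the frame's foot. Bare belt wheels on its +x side; grey motor (162 mm out, 55 mm radius about 40 mm to +y, with its box 169 mm high) and the grip on its -x side (the robot's); platen and work rest at its -y end (262 mm out). Turned by up to 0.25 rad.
- tension_arm (a joint): Angle of the sprung tension arm (28 x 12 mm steel bar on a level pivot, with idler wheel and grip). 0 = rest, 0.2 rad above level; grows as the grip is pushed down; stop at 0.42. The roller pawl meets the ratchet tooth at 0.14, tops it (the click) at 0.25, is off it at 0.36. Needs 9 N at the grip at first, up to 16 N, then 8-14 N to hold. The pawl does not hold it: let go, it springs up.
- tension_pivot (a point): Point on the tension arm's pivot axis (level, along the grinder's x axis), 225 mm above the bench.
- grip_mid (a point): Middle of the tension arm's grip, on its centre line: black round bar, 28 mm in diameter, 110 mm long, level, standing out from the arm towards the grinder's -x side. 205 mm from the pivot axis; 266 mm above the bench at rest, 195 mm at 0.35 rad. Its x axis runs along the grip towards the wheels (55 mm of it either way), y along the arm away from the pivot. Free space round it.
- isolator_box: Rotary power isolator: a grey plastic box 90 mm (x) by 130 mm (y), 64 mm high, screwed to the bench, with its handle on top. The origin is the centre of its underside. It may stand to the left or the right of the grinder, turned by up to 0.5 rad.
- isolator (a joint): Angle of the isolator's handle about its upright axis: pi/2 = ON, handle along the box's long side; 0 = OFF, handle square across the box. Stops at both. From ON, turn it a quarter turn anticlockwise, seen from above, for OFF. A spring detent (at most 0.25 N m) resists until half way (pi/4), then snaps the handle on into the new position.
- handle_mid (a point): Centre of the isolator's handle, on its turning axis, 98 mm above the bench: a black bar 70 mm long, 16 mm wide and 36 mm high (72 to 108 mm above the bench), above a 48 mm disc whose top is at 74 mm. Its x axis lies along the bar, z is up.
- wax_tin: Bystander: round tin, 84 mm in diameter, 60 mm high, standing on the bench on the side of the grinder opposite to the isolator; the origin is the centre of its underside.
- bar_clamp: Bystander: one-handed bar clamp lying flat, 230 mm long (x), 24 mm high, black jaws reaching 85 mm to its -y side; origin on the bench at the on its bar. Lies to the left of the grinder, beyond its grip.
- offcut: Bystander: wooden offcut about 100 x 150 mm, 28 mm thick, lying on the bench to the right of the grinder, beyond its platen; the origin is the centre of its underside.
- wrench: Bystander: steel wrench, 160 mm long, lying between the robot and the grinder's base plate.
- pull_grip: The grip's black revolving sleeve itself (turns freely on its pin, so only its origin, at the middle of the grip, is of use).
Not all that is in view belongs to the job. Of the things like the isolator_box, leave any that is blue, red or turquoise; of the rest the larger one is meant.

How it is judged:
On the way, in this order (a step that is already met when the one before it is completed fails the run):
1. the isolator's handle is fully at OFF (value of joint isolator below 0.12 rad), for 0.2 s.
2. the tension arm is pushed down past its click (value of joint tension_arm above 0.28 rad), for 0.3 s.
At the end, for the whole second after the job is handed in: The isolator is at OFF (within 0.12 rad of its stop), the tension arm is past its click (joint above 0.28 rad) and stays there, held down by the robot's fingers on the grip (more than 4 N of contact) (value of joint isolator below 0.12 rad and value of joint tension_arm above 0.28 rad and contact force between the fingers and pull_grip above 4 N); the arm keeps its last pose, push and grip.
It fails at once if the tension arm is pushed while the isolator is not off (value of joint tension_arm above 0.06 rad and value of joint isolator above 0.2 rad).
It fails at once if a bystander is disturbed (moved by more than 30 mm) (distance of any of wax_tin, bar_clamp, offcut, wrench from where it was at the start of the episode above 0.03 m).
It also fails if it takes over 54 s, if anything falls off the work surface, if the arm or the gripper's body presses on something with over 40 N, if the wrist force passes 120 N, or if a joint passes its speed limit or range.

ROBOT

A 6-joint arm with a two-finger parallel gripper is mounted at the origin on the work surface. World frame = base frame: x ahead of the robot, y to its left, z up, the work surface at z = 0. Lengths are in m, angles in rad, forces in N, time in s.
With the tool pointing down it reaches from about 0.3 to 0.875 m from the base axis. Payload 6.4 kg.
Tool frame: the origin (TCP) lies at the very end of the fingers, on their centre line; the grasp point (between the pads) lies 19 mm behind it; z points along the fingers, y is the line along which they close (so a half turn about z gives the same grasp; the last joint's range is limited). The gripper opens to 85 mm and grips with 20 to 120 N. Pads are 22 mm wide; open, the fingers measure 114 mm over their backs; the gripper's body (76 mm by 85 mm) begins 54 mm behind the grasp point. The pads swing forward as they close: fully open they stand 13 mm farther back than shut.
Start: joints at [-1.378, 0.181, 1.607, -0, 1.354, -0.206], TCP at [0.223, -0.53, 0.211] pointing down, gripper open.
Joint ranges: [-2.99, 2.99], [-0.89, 2.07], [0.3, 2.58], [-1.14, 4.28], [0, 2.63], [-3.12, 3.12]. Speed limits (rad/s): [2.57, 2.57, 3.01, 3.14, 3.14, 3.14].

INTERFACE

Orientations are given as a unit quaternion [w, x, y, z].
In Python, from cell import monitor, read_camera, camera_model, job gives the robot as it stands.
- The arm moves only by the tool arm_command, never from a script. Its argument "series" is a list of rows, each an object of numbers: "x", "y", "z": the shift along the world's x, y, z scaled (see below); "rx", "ry", "rz": the turn, a rotation vector about the world's x, y, z scaled (see below); "gripper": the opening, from 0 (shut) to 1 (fully open). A call has 1 to 5 rows; each row shifts and turns the commanded pose from where the row before left it; what a row does not reach is not made up. The controller multiplies each number of a shift by 0.1 m and each number of a turn by 30 degrees. A row lasts 1/12 s, in which the tool goes at most 41.7 mm and 7.16 degrees, less where a joint would pass 70% of its speed; a pose out of reach is approached as far as the arm can. A call with a number of a shift or a turn outside -1 to 1 is refused whole. A call with a gripper value outside its range is refused whole. The fingers move at their own pace and stop on an object; "squeeze" is the grip in N (left out, the last holds). Time passes only in rows, so rows that do not move let the fingers close. It gives the time, the measured TCP pose, the force, the opening and the grip force at its end, in the units of the state.
- monitor.state(): the state, without advancing time (a new reading comes with each control period).
- read_camera(name): name is "scene" or "top" or "wrist"; returns (picture, depth): 400x640x3 uint8, blue, green, red; 400x640 float32, m along the optical axis (not along the pixel's ray), 0 where there is no reading.
- camera_model(name): a dict with "mtx" (3x3 intrinsics, pixels), "k1" (the pictures are not rectified: a ray, as slopes to the right and down, at radius r is drawn at 1 + k1 r^2 times it, then the intrinsics apply), "R" (3x3) and "t" (3): a world point X has camera coordinates R X + t. Camera axes: x right, y down, z forward; pixel columns grow to the right and rows downward; lengths in m; the calibration is good to about 2 mm. A picture is of the moment at which its call begins: read the wrist's pose just before it. camera_model takes no time and is no camera call; for the wrist camera it gives the pose at the moment of the call.
- job.finish_job(): hands the job in; it is judged then, once.
The state is a dict: "time_s": time; "joint_positions": joint angles; "joint_velocities": joint speeds; "tau": joint torques, N m; "tool_pos": TCP position; "tcp_rot": TCP orientation; "contact_force": force on the tool from outside, world axes, zero at the start; "moment": the same for the moment, N m; "grip_width": finger opening in m; "grasp_force": force on a finger pad.
Only numpy, scipy, OpenCV 4.12 (cv2) and the standard library are available. Lean on these libraries where they do the work, as an engineer would, in place of code of your own. Each camera call takes 0.05 s, during which the arm holds its last target. There are 200 camera calls.

## Working session

There is one attempt and no reset: what is moved stays moved. The work goes in short steps, Python scripts to look and compute and a tool call to move; the robot and the scene stay as the last step left them, time stands still between calls to the robot, and variables do not carry over. Pictures are saved under pics/ and viewed, at most 10 in all, crops included, and the job is handed in when it is done.

Besides the shell and the picture viewer there is one more tool, called after "Request:" as a command line: name --argument value ..., lists and objects as JSON in quotes. arm_command: Moves the arm, as the interface text tells. Its arguments: {"type":"object","properties":{"series":{"type":"array","items":{"type":"object","properties":{"x":{"type":"number","minimum":-1,"maximum":1},"y":{"type":"number","minimum":-1,"maximum":1},"z":{"type":"number","minimum":-1,"maximum":1},"rx":{"type":"number","minimum":-1,"maximum":1},"ry":{"type":"number","minimum":-1,"maximum":1},"rz":{"type":"number","minimum":-1,"maximum":1},"gripper":{"type":"number"}}}},"squeeze":{"type":"number"}},"required":["series"]}

```bash
mkdir -p pics; ls
cat > h.py <<'E'
import numpy as np, cv2
from cell import monitor, read_camera, camera_model, job
def grab(name,save=True,fn=None):
    m=camera_model(name); p,d=read_camera(name)
    np.savez(f'{fn or name}.npz',p=p,d=d,mtx=m['mtx'],k1=m['k1'],R=m['R'],t=m['t'])
    if save: cv2.imwrite(f'pics/{fn or name}.png',p)
def cloud(fn):
    z=np.load(f'{fn}.npz'); d=z['d']; v,u=np.mgrid[0:400,0:640]
    pts=np.stack([u,v],-1).reshape(-1,1,2).astype(float)
    n=cv2.undistortPoints(pts,z['mtx'],np.array([float(z['k1']),0,0,0])).reshape(400,640,2)
    c=np.dstack([n*d[...,None],d])
    return z['p'],d,(c-z['t'].reshape(3))@z['R']
E
python3 - <<'E'
from h import *
grab('scene');grab('top')
s=monitor.state();print({k:np.round(v,3) for k,v in s.items()})
E
```

```text
pics
{'time_s': np.float64(0.1), 'joint_positions': array([-1.378,  0.181,  1.608,  0.   ,  1.354, -0.206]), 'joint_velocities': array([-0.001, -0.003, -0.001,  0.   ,  0.   ,  0.001]), 'tau': array([ 0.0000e+00, -4.4588e+01, -3.5224e+01, -0.0000e+00,  4.0000e-03,
        0.0000e+00]), 'tool_pos': array([ 0.223, -0.529,  0.21 ]), 'tcp_rot': array([-0.001,  0.98 ,  0.198,  0.   ]), 'contact_force': array([ 0.305,  0.15 , -0.718]), 'moment': array([-0.01 , -0.027, -0.025]), 'grasp_force': np.float64(0.0), 'grip_width': np.float64(0.085)}
```

View pics/scene.png

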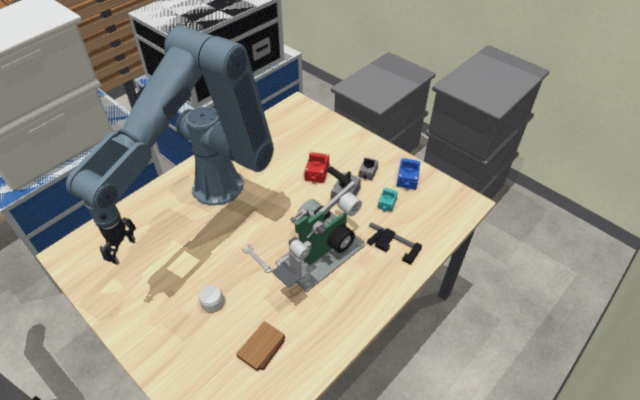

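View pics/top.png

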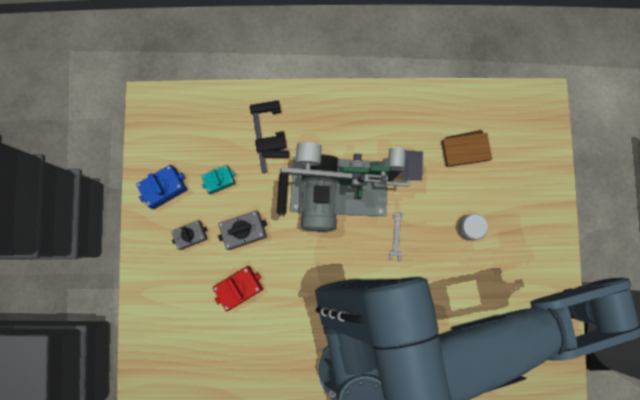

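The top view (up = +x, left = +y) shows two grey isolators. The larger is at about (243,230) and the small one at (188,235). The black grip is at about (282,190), the wrench at (397,237), the tin at (474,227) and the clamp at (265,140). Next I'll measure the isolator and the grip.

Run:
```python
from h import *
p,d,X=cloud('top')
c=cv2.resize(p[130:270,160:330],None,fx=4.5,fy=4.2,interpolation=cv2.INTER_CUBIC);cv2.imwrite('pics/topcrop.png',c)
g=p.astype(int);mx=g.max(2);sat=mx-g.min(2)
def rep(n,m):
    q=X[m];print(n,m.sum(),'mean',q.mean(0).round(4),'min',q.min(0).round(3),'max',q.max(0).round(3))
    v,u=np.nonzero(m);print('  px',u.min(),u.max(),v.min(),v.max())
    a=q[:,:2]; r=cv2.minAreaRect((a*1000).astype(np.float32));print('  rect',np.round(r[0],1),np.round(r[1],1),round(r[2],1))
    w,V=np.linalg.eigh(np.cov(a.T));print('  long axis deg',np.degrees(np.arctan2(V[1,1],V[0,1])).round(1))
R=np.zeros(d.shape,bool);R[205:255,212:272]=1
rep('box top',R&(X[...,2]>.05)&(X[...,2]<.068)&(d>0))
rep('handle',R&(X[...,2]>.088)&(X[...,2]<.125))
R[:]=0;R[160:225,270:300]=1
rep('grip',R&(mx<60)&(X[...,2]>.2)&(X[...,2]<.32))
R[:]=0;R[160:190,275:400]=1
rep('armbar',R&(X[...,2]>.2)&(X[...,2]<.33)&(mx>80))
q=np.round(X[(150,165,175,185,195,205,212),(282,)*7],3);print(q)
```

```text
box top 658 mean [0.4379 0.3427 0.0638] min [0.383 0.273 0.05 ] max [0.498 0.418 0.068]
  px 218 265 211 248
  rect [437.1 349.2] [ 87.9 138. ] 18.7
  long axis deg 105.5
handle 141 mean [0.439  0.3454 0.1082] min [0.422 0.312 0.089] max [0.457 0.382 0.121]
  px 227 250 223 235
  rect [439.5 346.6] [16.7 71. ] 18.5
  long axis deg 108.9
grip 334 mean [0.5221 0.2027 0.2794] min [0.468 0.189 0.262] max [0.58  0.217 0.288]
  px 277 287 173 213
  rect [524.2 203. ] [ 23.1 112.7] 85.9
  long axis deg 175.3
armbar 1051 mean [0.585  0.0321 0.2644] min [ 0.534 -0.12   0.219] max [0.621 0.211 0.305]
  px 279 399 160 189
  rect [580.2  45.2] [ 79.8 332.6] 2.4
  long axis deg 89.1
[[0.7   0.222 0.016]
 [0.653 0.223 0.002]
 [0.571 0.203 0.279]
 [0.544 0.203 0.281]
 [0.518 0.203 0.275]
 [0.489 0.203 0.285]
 [0.471 0.203 0.283]]
```

View pics/topcrop.png

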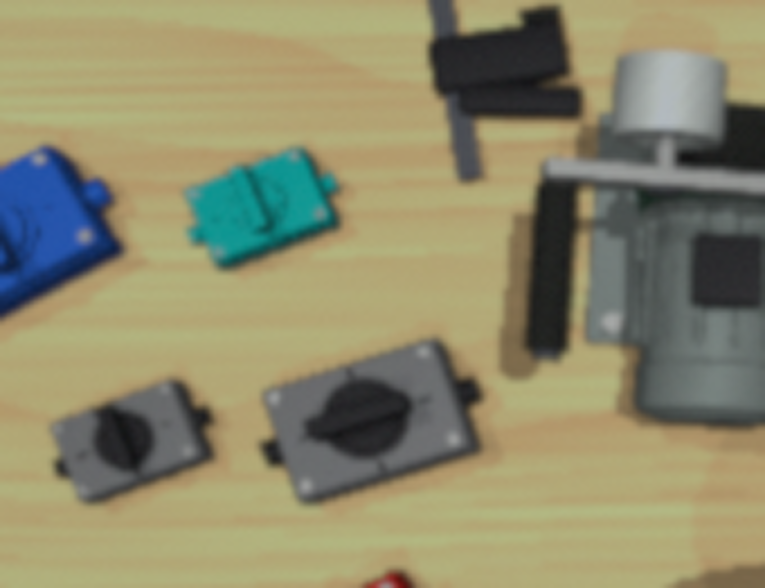

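Measurements:
- **Box:** centre is about (0.438, 0.347), 88 x 138 mm including glands.
- **Handle:** centre is about (0.439, 0.346) with the bar along 108.7°. It is on the box's long side, so it is ON.
- **Grip:** centre is about (0.523, 0.203, 0.266), with its axis close to world x at about -4.5°. This matches the height given for the rest position.

I'll move above the handle, turning the tool's y axis to 18.7°.

Request:
arm_command --series '[{"x":0.09,"y":0.35,"z":0.18,"rz":0.22,"gripper":1},{"x":0.09,"y":0.35,"z":0.18,"rz":0.22},{"x":0.09,"y":0.35,"z":0.18,"rz":0.22},{"x":0.09,"y":0.35,"z":0.18,"rz":0.22},{"x":0.09,"y":0.35,"z":0.18,"rz":0.22}]'

```text
validation failed for argument at $.se...
```

Request:
arm_command --series '[{"x":0.09,"y":0.35,"z":0.18,"rx":0.0,"ry":0.0,"rz":0.22,"gripper":1.0},{"x":0.09,"y":0.35,"z":0.18,"rx":0.0,"ry":0.0,"rz":0.22,"gripper":1.0},{"x":0.09,"y":0.35,"z":0.18,"rx":0.0,"ry":0.0,"rz":0.22,"gripper":1.0},{"x":0.09,"y":0.35,"z":0.18,"rx":0.0,"ry":0.0,"rz":0.22,"gripper":1.0},{"x":0.09,"y":0.35,"z":0.18,"rx":0.0,"ry":0.0,"rz":0.22,"gripper":1.0}]'

```text
time_s: 0.52
tool_pos: [0.2682, -0.353, 0.3007]
tcp_rot: [-0.001, 0.882, 0.471, 0.0]
contact_force: [0.2, -0.6, 0.5]
grip_width: 0.0851
grasp_force: 0.0
```

Request:
arm_command --series '[{"x":0.095,"y":0.39,"z":0.0,"rx":0.0,"ry":0.0,"rz":0.22,"gripper":1.0},{"x":0.095,"y":0.39,"z":0.0,"rx":0.0,"ry":0.0,"rz":0.22,"gripper":1.0},{"x":0.095,"y":0.39,"z":0.0,"rx":0.0,"ry":0.0,"rz":0.22,"gripper":1.0},{"x":0.095,"y":0.39,"z":0.0,"rx":0.0,"ry":0.0,"rz":0.22,"gripper":1.0},{"x":0.095,"y":0.39,"z":0.0,"rx":0.0,"ry":0.0,"rz":0.22,"gripper":1.0}]'

```text
time_s: 0.93
tool_pos: [0.3155, -0.158, 0.3004]
tcp_rot: [0.0, 0.712, 0.702, 0.0]
contact_force: [1.1, -0.1, -0.1]
grip_width: 0.0851
grasp_force: 0.0
```

Request:
arm_command --series '[{"x":0.095,"y":0.39,"z":0.0,"rx":0.0,"ry":0.0,"rz":0.22,"gripper":1.0},{"x":0.095,"y":0.39,"z":0.0,"rx":0.0,"ry":0.0,"rz":0.22,"gripper":1.0},{"x":0.095,"y":0.39,"z":0.0,"rx":0.0,"ry":0.0,"rz":0.22,"gripper":1.0},{"x":0.095,"y":0.39,"z":0.0,"rx":0.0,"ry":0.0,"rz":0.0,"gripper":1.0},{"x":0.095,"y":0.39,"z":0.0,"rx":0.0,"ry":0.0,"rz":0.0,"gripper":1.0}]'

```text
time_s: 1.35
tool_pos: [0.363, 0.0372, 0.3006]
tcp_rot: [0.0, 0.583, 0.812, 0.0]
contact_force: [0.8, -0.6, 1.0]
grip_width: 0.0853
grasp_force: 0.0
```

Request:
arm_command --series '[{"x":0.095,"y":0.39,"z":0.0,"rx":0.0,"ry":0.0,"rz":0.0,"gripper":1.0},{"x":0.095,"y":0.39,"z":0.0,"rx":0.0,"ry":0.0,"rz":0.0,"gripper":1.0},{"x":0.095,"y":0.39,"z":0.0,"rx":0.0,"ry":0.0,"rz":0.0,"gripper":1.0},{"x":0.095,"y":0.39,"z":0.0,"rx":0.0,"ry":0.0,"rz":0.0,"gripper":1.0},{"x":0.095,"y":0.39,"z":0.0,"rx":0.0,"ry":0.0,"rz":0.0,"gripper":1.0}]'

```text
time_s: 1.77
tool_pos: [0.4105, 0.2324, 0.3003]
tcp_rot: [0.0, 0.583, 0.813, -0.0]
contact_force: [-0.2, -0.3, 1.1]
grip_width: 0.0854
grasp_force: 0.0
```

Request:
arm_command --series '[{"x":0.095,"y":0.39,"z":0.0,"rx":0.0,"ry":0.0,"rz":0.0,"gripper":1.0},{"x":0.095,"y":0.39,"z":0.0,"rx":0.0,"ry":0.0,"rz":0.0,"gripper":1.0},{"x":0.095,"y":0.39,"z":0.0,"rx":0.0,"ry":0.0,"rz":0.0,"gripper":1.0},{"x":0.0,"y":0.0,"z":0.0,"rx":0.0,"ry":0.0,"rz":0.0,"gripper":1.0},{"x":0.0,"y":0.0,"z":0.0,"rx":0.0,"ry":0.0,"rz":0.0,"gripper":1.0}]'

```text
time_s: 2.18
tool_pos: [0.4386, 0.3486, 0.2988]
tcp_rot: [-0.001, 0.582, 0.813, -0.001]
contact_force: [0.1, 0.3, -0.7]
grip_width: 0.0851
grasp_force: 0.0
```

Run:
```python
from h import *
s=monitor.state();print(s['tool_pos'],s['tcp_rot'],s['joint_positions'].round(3) if hasattr(s['joint_positions'],'round') else s['joint_positions'])
grab('wrist')
p,d,X=cloud('wrist')
m=(X[...,2]>.098)&(X[...,2]<.116)&(d>0)&(np.abs(X[...,0]-.44)<.06)&(np.abs(X[...,1]-.346)<.06)&(p.max(2)<90)
q=X[m];r=cv2.minAreaRect((q[:,:2]*1000).astype(np.float32));print(m.sum(),q.mean(0),r)
```

```text
[0.43860982 0.34855559 0.29883928] [-7.30309215e-04  5.81917378e-01  8.13246305e-01 -1.44207733e-03] [ 0.46   0.09   1.532 -0.     1.523  0.131]
951 [0.4383533  0.34812157 0.10812921] ((438.47412109375, 347.24981689453125), (15.53104019165039, 68.42237854003906), 19.057340621948242)
```

View pics/wrist.png

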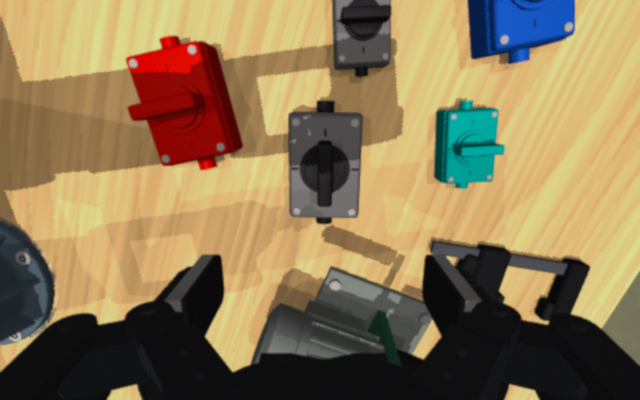

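The wrist view confirms the larger grey isolator with its handle at (325,170), still along the box's long side. It refines to (0.4385, 0.3475) at 109°, which lines up with the tool. I'll descend and grip.

Request:
arm_command --series '[{"x":0.0,"y":0.0,"z":-0.4,"rx":0.0,"ry":0.0,"rz":0.0,"gripper":1.0},{"x":0.0,"y":-0.01,"z":-0.4,"rx":0.0,"ry":0.0,"rz":0.0,"gripper":1.0},{"x":0.0,"y":0.0,"z":-0.4,"rx":0.0,"ry":0.0,"rz":0.0,"gripper":1.0},{"x":0.0,"y":0.0,"z":-0.4,"rx":0.0,"ry":0.0,"rz":0.0,"gripper":1.0},{"x":0.0,"y":0.0,"z":-0.3,"rx":0.0,"ry":0.0,"rz":0.0,"gripper":1.0}]'

```text
time_s: 2.65
tool_pos: [0.438, 0.3438, 0.108]
tcp_rot: [-0.0, 0.584, 0.812, -0.001]
contact_force: [-0.1, -0.4, -0.7]
grip_width: 0.0853
grasp_force: 0.0
```

Request:
arm_command --series '[{"x":0.0,"y":0.0,"z":-0.15,"rx":0.0,"ry":0.0,"rz":0.0,"gripper":1.0},{"x":0.0,"y":0.0,"z":-0.13,"rx":0.0,"ry":0.0,"rz":0.0,"gripper":0.5},{"x":0.0,"y":0.0,"z":0.0,"rx":0.0,"ry":0.0,"rz":0.0,"gripper":0.0},{"x":0.0,"y":0.0,"z":0.0,"rx":0.0,"ry":0.0,"rz":0.0,"gripper":0.0},{"x":0.0,"y":0.0,"z":0.0,"rx":0.0,"ry":0.0,"rz":0.0,"gripper":0.0}]' --squeeze 40

```text
time_s: 3.07
tool_pos: [0.4403, 0.3457, 0.0841]
tcp_rot: [0.001, 0.584, 0.812, 0.001]
contact_force: [-0.0, 0.6, 0.7]
grip_width: 0.0388
grasp_force: 0.0
```

Request:
arm_command --series '[{"x":0.0,"y":0.0,"z":0.0,"rx":0.0,"ry":0.0,"rz":0.0,"gripper":0.0},{"x":0.0,"y":0.0,"z":0.0,"rx":0.0,"ry":0.0,"rz":0.0,"gripper":0.0},{"x":0.0,"y":0.0,"z":0.0,"rx":0.0,"ry":0.0,"rz":0.0,"gripper":0.0}]'

```text
time_s: 3.32
tool_pos: [0.4407, 0.3465, 0.0844]
tcp_rot: [0.001, 0.583, 0.812, 0.001]
contact_force: [0.7, -1.3, 6.6]
grip_width: 0.0141
grasp_force: 39.1
```

Request:
arm_command --series '[{"x":0.0,"y":0.0,"z":0.0,"rx":0.0,"ry":0.0,"rz":0.2,"gripper":0.0},{"x":0.0,"y":0.0,"z":0.0,"rx":0.0,"ry":0.0,"rz":0.2,"gripper":0.0},{"x":0.0,"y":0.0,"z":0.0,"rx":0.0,"ry":0.0,"rz":0.2,"gripper":0.0},{"x":0.0,"y":0.0,"z":0.0,"rx":0.0,"ry":0.0,"rz":0.2,"gripper":0.0},{"x":0.0,"y":0.0,"z":0.0,"rx":0.0,"ry":0.0,"rz":0.2,"gripper":0.0}]'

```text
time_s: 3.73
tool_pos: [0.4404, 0.3465, 0.0844]
tcp_rot: [0.001, 0.351, 0.936, 0.001]
contact_force: [-0.3, -2.6, 8.0]
grip_width: 0.0142
grasp_force: 39.7
```

Request:
arm_command --series '[{"x":0.0,"y":0.0,"z":0.0,"rx":0.0,"ry":0.0,"rz":0.2,"gripper":0.0},{"x":0.0,"y":0.0,"z":0.0,"rx":0.0,"ry":0.0,"rz":0.2,"gripper":0.0},{"x":0.0,"y":0.0,"z":0.0,"rx":0.0,"ry":0.0,"rz":0.2,"gripper":0.0},{"x":0.0,"y":0.0,"z":0.0,"rx":0.0,"ry":0.0,"rz":0.2,"gripper":0.0},{"x":0.0,"y":0.0,"z":0.0,"rx":0.0,"ry":0.0,"rz":0.2,"gripper":0.0}]'

```text
time_s: 4.15
tool_pos: [0.4402, 0.3462, 0.0843]
tcp_rot: [0.001, 0.096, 0.995, 0.0]
contact_force: [-1.6, -2.8, 8.3]
grip_width: 0.0141
grasp_force: 39.6
```

Request:
arm_command --series '[{"x":0.0,"y":0.0,"z":0.0,"rx":0.0,"ry":0.0,"rz":0.2,"gripper":0.0},{"x":0.0,"y":0.0,"z":0.0,"rx":0.0,"ry":0.0,"rz":0.2,"gripper":0.0},{"x":0.0,"y":0.0,"z":0.0,"rx":0.0,"ry":0.0,"rz":0.2,"gripper":0.0},{"x":0.0,"y":0.0,"z":0.0,"rx":0.0,"ry":0.0,"rz":0.2,"gripper":0.0},{"x":0.0,"y":0.0,"z":0.0,"rx":0.0,"ry":0.0,"rz":0.2,"gripper":0.0}]'

```text
time_s: 4.57
tool_pos: [0.4403, 0.3459, 0.0843]
tcp_rot: [0.001, -0.165, 0.986, -0.0]
contact_force: [1.7, -3.8, 8.3]
grip_width: 0.0141
grasp_force: 39.9
```

Request:
arm_command --series '[{"x":0.0,"y":0.0,"z":0.0,"rx":0.0,"ry":0.0,"rz":0.04,"gripper":0.0},{"x":0.0,"y":0.0,"z":0.0,"rx":0.0,"ry":0.0,"rz":0.0,"gripper":0.0},{"x":0.0,"y":0.0,"z":0.0,"rx":0.0,"ry":0.0,"rz":0.0,"gripper":0.0}]'

```text
time_s: 4.82
tool_pos: [0.4404, 0.3459, 0.0844]
tcp_rot: [0.001, -0.172, 0.985, -0.0]
contact_force: [-0.5, -3.2, 8.5]
grip_width: 0.0142
grasp_force: 40.0
```

Run:
```python
from h import *
s=monitor.state();print(s['moment'],s['tcp_rot'],s['joint_positions'])
```

```text
[-0.76281417  0.15836576 -0.36947868] [ 1.08616389e-03 -1.72155984e-01  9.85069070e-01 -2.55267608e-04] [ 4.54588781e-01  2.93333735e-01  1.74672711e+00 -1.22785526e-03
  1.09958719e+00 -1.46168725e+00]
```

The handle turned about 90° and is against its stop, with yaw at 109.8° and a moment of -0.37 N m. I'll release, rise, and go above the grip, checking the isolator on the way.

Request:
arm_command --series '[{"x":0.0,"y":0.0,"z":0.0,"rx":0.0,"ry":0.0,"rz":0.0,"gripper":1.0},{"x":0.0,"y":0.0,"z":0.0,"rx":0.0,"ry":0.0,"rz":0.0,"gripper":1.0},{"x":0.0,"y":0.0,"z":0.0,"rx":0.0,"ry":0.0,"rz":0.0,"gripper":1.0},{"x":0.0,"y":0.0,"z":0.2,"rx":0.0,"ry":0.0,"rz":0.0,"gripper":1.0},{"x":0.0,"y":0.0,"z":0.4,"rx":0.0,"ry":0.0,"rz":0.0,"gripper":1.0}]'

```text
time_s: 5.23
tool_pos: [0.4353, 0.3442, 0.1378]
tcp_rot: [-0.005, -0.172, 0.985, -0.002]
contact_force: [1.3, -0.8, -1.1]
grip_width: 0.0737
grasp_force: 0.0
```

Request:
arm_command --series '[{"x":0.0,"y":0.0,"z":0.4,"rx":0.0,"ry":0.0,"rz":0.0,"gripper":1.0},{"x":0.0,"y":0.0,"z":0.4,"rx":0.0,"ry":0.0,"rz":0.0,"gripper":1.0},{"x":0.0,"y":0.0,"z":0.4,"rx":0.0,"ry":0.0,"rz":0.0,"gripper":1.0},{"x":0.0,"y":0.0,"z":0.4,"rx":0.0,"ry":0.0,"rz":0.0,"gripper":1.0},{"x":0.0,"y":0.0,"z":0.4,"rx":0.0,"ry":0.0,"rz":0.0,"gripper":1.0}]'

```text
time_s: 5.65
tool_pos: [0.4387, 0.3461, 0.3445]
tcp_rot: [-0.0, -0.173, 0.985, 0.0]
contact_force: [1.1, -0.1, -0.7]
grip_width: 0.0851
grasp_force: 0.0
```

Request:
arm_command --series '[{"x":0.0,"y":0.0,"z":0.4,"rx":0.0,"ry":0.0,"rz":-0.2,"gripper":1.0},{"x":0.0,"y":0.0,"z":0.0,"rx":0.0,"ry":0.0,"rz":-0.2,"gripper":1.0},{"x":0.0,"y":0.0,"z":0.0,"rx":0.0,"ry":0.0,"rz":-0.2,"gripper":1.0},{"x":0.0,"y":0.0,"z":0.0,"rx":0.0,"ry":0.0,"rz":-0.2,"gripper":1.0},{"x":0.0,"y":0.0,"z":0.0,"rx":0.0,"ry":0.0,"rz":0.0,"gripper":1.0}]'

```text
time_s: 6.07
tool_pos: [0.4391, 0.3462, 0.3825]
tcp_rot: [-0.0, 0.038, 0.999, 0.0]
contact_force: [-0.3, -0.4, -0.4]
grip_width: 0.0855
grasp_force: 0.0
```

Run:
```python
from h import *
s=monitor.state();print(s['tool_pos'],s['tcp_rot'])
grab('wrist',fn='wrist2');grab('top',fn='top2')
def rect(q): return cv2.minAreaRect((q[:,:2]*1000).astype(np.float32))
for f in('wrist2','top2'):
    p,d,X=cloud(f);dk=(p.max(2)<90)&(d>0);x,y,z=X[...,0],X[...,1],X[...,2]
    m=dk&(z>.09)&(z<.118)&(abs(x-.44)<.06)&(abs(y-.346)<.06)
    print(f,m.sum());
    if m.sum()>20: print('handle',rect(X[m]))
    m=(p.max(2)<70)&(d>0)&(z>.25)&(z<.3)&(abs(x-.52)<.07)&(abs(y-.203)<.035)
    if m.sum()>20:
        q=X[m];print('grip',m.sum(),q.mean(0),np.percentile(q[:,2],95),rect(q))
p,d,X=cloud('top');x,y,z=X[...,0],X[...,1],X[...,2]
for lo in(.1,.15,.2):
    m=(z>lo)&(x<.6)&(x>.4)&(y<.19)&(y>0.02);q=X[m]
    if len(q):print(lo,'ymax',np.percentile(q[:,1],99),'x',q[:,0].min(),q[:,0].max())
```

```text
[0.4391378  0.3462267  0.38253948] [-4.33406267e-05  3.78922210e-02  9.99281831e-01  2.75105986e-05]
wrist2 653
handle ((438.2159729003906, 345.9993591308594), (68.84712982177734, 16.106929779052734), 18.256103515625)
grip 1614 [0.48300539 0.20858818 0.27540604] 0.2804989174448407 ((490.4996337890625, 206.11062622070312), (26.240066528320312, 58.257511138916016), 86.61669921875)
top2 73
handle ((429.4205322265625, 340.58642578125), (47.70689392089844, 15.13642406463623), 24.954601287841797)
grip 368 [0.52177436 0.20311093 0.27895291] 0.285526309611348 ((523.2755737304688, 203.9866485595703), (25.433115005493164, 115.33956146240234), 85.85790252685547)
0.1 ymax 0.1873350929414484 x 0.42936190148435605 0.5995951698016134
0.15 ymax 0.18958081560749748 x 0.4385971099726489 0.5995951698016134
0.2 ymax 0.1897584938638798 x 0.5282207183135726 0.5995951698016134
```

View pics/wrist2.png

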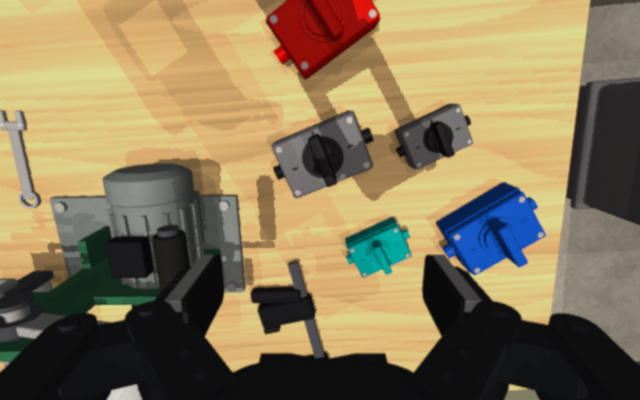

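The handle now lies at 18.3°, square across the box, so the isolator is OFF. In the picture it is at (322,160). The grip is confirmed at (0.523, 0.2035), with its top at 0.280. I'll go over it, descend and grasp.

Request:
arm_command --series '[{"x":0.2,"y":-0.35,"z":0.0,"rx":0.0,"ry":0.0,"rz":0.0,"gripper":1.0},{"x":0.2,"y":-0.35,"z":0.0,"rx":0.0,"ry":0.0,"rz":0.0,"gripper":1.0},{"x":0.2,"y":-0.35,"z":0.0,"rx":0.0,"ry":0.0,"rz":0.0,"gripper":1.0},{"x":0.2,"y":-0.37,"z":0.0,"rx":0.0,"ry":0.0,"rz":0.0,"gripper":1.0},{"x":0.0,"y":0.0,"z":0.0,"rx":0.0,"ry":0.0,"rz":0.0,"gripper":1.0}]'

```text
time_s: 6.58
tool_pos: [0.5219, 0.1984, 0.3816]
tcp_rot: [-0.0, 0.038, 0.999, -0.002]
contact_force: [-0.8, 0.2, 0.0]
grip_width: 0.0855
grasp_force: 0.0
```

Request:
arm_command --series '[{"x":0.0,"y":0.0,"z":-0.35,"rx":0.0,"ry":0.0,"rz":0.0,"gripper":1.0},{"x":0.0,"y":0.0,"z":-0.35,"rx":0.0,"ry":0.0,"rz":0.0,"gripper":1.0},{"x":0.0,"y":0.0,"z":-0.35,"rx":0.0,"ry":0.0,"rz":0.0,"gripper":1.0},{"x":0.0,"y":0.0,"z":-0.2,"rx":0.0,"ry":0.0,"rz":0.0,"gripper":1.0},{"x":0.0,"y":0.0,"z":0.0,"rx":0.0,"ry":0.0,"rz":0.0,"gripper":1.0}]'

```text
time_s: 7.0
tool_pos: [0.5157, 0.204, 0.2515]
tcp_rot: [-0.005, 0.035, 0.999, -0.001]
contact_force: [-0.4, -0.3, -0.6]
grip_width: 0.0854
grasp_force: 0.0
```

Request:
arm_command --series '[{"x":0.0,"y":0.0,"z":0.0,"rx":0.0,"ry":0.0,"rz":0.0,"gripper":0.4},{"x":0.0,"y":0.0,"z":0.0,"rx":0.0,"ry":0.0,"rz":0.0,"gripper":0.0},{"x":0.0,"y":0.0,"z":0.0,"rx":0.0,"ry":0.0,"rz":0.0,"gripper":0.0},{"x":0.0,"y":0.0,"z":0.0,"rx":0.0,"ry":0.0,"rz":0.0,"gripper":0.0},{"x":0.0,"y":0.0,"z":0.0,"rx":0.0,"ry":0.0,"rz":0.0,"gripper":0.0}]' --squeeze 60

```text
time_s: 7.42
tool_pos: [0.5199, 0.2047, 0.2592]
tcp_rot: [0.001, 0.036, 0.999, 0.0]
contact_force: [-0.2, 0.2, 0.9]
grip_width: 0.0252
grasp_force: 0.0
```

Request:
arm_command --series '[{"x":0.0,"y":0.0,"z":0.0,"rx":0.0,"ry":0.0,"rz":0.0,"gripper":0.0},{"x":0.0,"y":0.0,"z":0.0,"rx":0.0,"ry":0.0,"rz":0.0,"gripper":0.0}]'

```text
time_s: 7.58
tool_pos: [0.5196, 0.204, 0.2589]
tcp_rot: [0.001, 0.036, 0.999, -0.0]
contact_force: [-3.0, -2.1, 6.0]
grip_width: 0.0007
grasp_force: 3.1
```

The fingers shut to about 0 with 6 N upwards. They closed above the grip's widest line and squeezed it out downwards. I'll rise, open and regrasp about 16 mm deeper.

Request:
arm_command --series '[{"x":0.0,"y":0.0,"z":0.2,"rx":0.0,"ry":0.0,"rz":0.0,"gripper":0.0},{"x":0.0,"y":0.0,"z":0.25,"rx":0.0,"ry":0.0,"rz":0.0,"gripper":1.0},{"x":0.0,"y":0.0,"z":0.0,"rx":0.0,"ry":0.0,"rz":0.0,"gripper":1.0},{"x":0.0,"y":0.0,"z":0.0,"rx":0.0,"ry":0.0,"rz":0.0,"gripper":1.0},{"x":0.0,"y":0.0,"z":0.0,"rx":0.0,"ry":0.0,"rz":0.0,"gripper":1.0}]'

```text
time_s: 8.0
tool_pos: [0.5189, 0.2045, 0.3023]
tcp_rot: [-0.0, 0.036, 0.999, 0.0]
contact_force: [-1.1, -0.1, -0.2]
grip_width: 0.0481
grasp_force: 0.0
```

Request:
arm_command --series '[{"x":0.0,"y":0.0,"z":0.0,"rx":0.0,"ry":0.0,"rz":0.0,"gripper":1.0},{"x":0.0,"y":0.0,"z":-0.3,"rx":0.0,"ry":0.0,"rz":0.0,"gripper":1.0},{"x":0.0,"y":0.0,"z":-0.3,"rx":0.0,"ry":0.0,"rz":0.0,"gripper":1.0},{"x":0.0,"y":0.0,"z":0.0,"rx":0.0,"ry":0.0,"rz":0.0,"gripper":1.0},{"x":0.0,"y":0.0,"z":0.0,"rx":0.0,"ry":0.0,"rz":0.0,"gripper":1.0}]'

```text
time_s: 8.42
tool_pos: [0.5174, 0.2042, 0.2404]
tcp_rot: [-0.003, 0.036, 0.999, -0.001]
contact_force: [-0.2, -0.6, 1.0]
grip_width: 0.0854
grasp_force: 0.0
```

Run:
```python
from h import *
s=monitor.state();print(s['tool_pos'],s['tcp_rot'])
grab('scene',fn='scene3');grab('wrist',fn='wrist3')
a=cv2.imread('pics/scene3.png')[140:300,250:420];a=cv2.resize(a,(425,400));b=cv2.imread('pics/wrist3.png')[150:400,120:520];b=cv2.resize(b,(375,234))
c=np.zeros((400,800,3),np.uint8);c[:,:425]=a;c[:234,425:]=b;cv2.imwrite('pics/c3.png',c)
p,d,X=cloud('wrist3')
for v in (300,330,360,390):
  print(v,[np.round(X[v,u],3).tolist() for u in (300,320,340)])
```

```text
[0.5174063  0.20416385 0.24038253] [-2.78333326e-03  3.62059661e-02  9.99340312e-01 -5.68160380e-04]
300 [[0.53, 0.194, 0.277], [0.528, 0.203, 0.281], [0.531, 0.211, 0.277]]
330 [[0.544, 0.193, 0.278], [0.544, 0.202, 0.28], [0.546, 0.211, 0.277]]
360 [[0.508, 0.2, 0.339], [0.508, 0.205, 0.34], [0.508, 0.21, 0.339]]
390 [[0.506, 0.201, 0.349], [0.506, 0.205, 0.35], [0.507, 0.209, 0.35]]
```

View pics/c3.png

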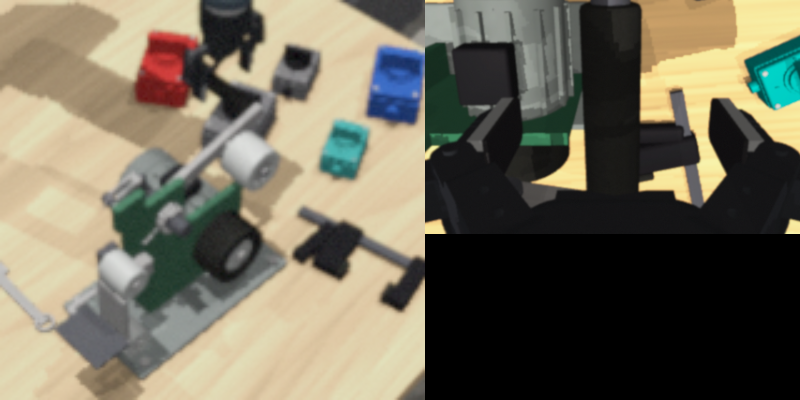

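The grip is back at rest (top 0.281, axis y about 0.2025) and sits midway between the open fingers. The grasp point is now at its centre line, so I'll close.

Request:
arm_command --series '[{"x":0.0,"y":0.0,"z":0.0,"rx":0.0,"ry":0.0,"rz":0.0,"gripper":0.2},{"x":0.0,"y":0.0,"z":0.0,"rx":0.0,"ry":0.0,"rz":0.0,"gripper":0.2},{"x":0.0,"y":0.0,"z":0.0,"rx":0.0,"ry":0.0,"rz":0.0,"gripper":0.2},{"x":0.0,"y":0.0,"z":0.0,"rx":0.0,"ry":0.0,"rz":0.0,"gripper":0.2},{"x":0.0,"y":0.0,"z":0.0,"rx":0.0,"ry":0.0,"rz":0.0,"gripper":0.2}]' --squeeze 50

```text
time_s: 8.93
tool_pos: [0.5194, 0.2028, 0.2432]
tcp_rot: [0.0, 0.036, 0.999, -0.002]
contact_force: [-4.0, -10.1, 5.9]
grip_width: 0.0257
grasp_force: 50.0
```

Request:
arm_command --series '[{"x":0.0,"y":0.0,"z":0.0,"rx":0.0,"ry":0.0,"rz":0.0,"gripper":0.2},{"x":0.0,"y":0.0,"z":0.0,"rx":0.0,"ry":0.0,"rz":0.0,"gripper":0.2}]'

```text
time_s: 9.1
tool_pos: [0.5193, 0.2027, 0.2435]
tcp_rot: [0.0, 0.036, 0.999, -0.002]
contact_force: [-1.3, -6.6, 4.0]
grip_width: 0.0258
grasp_force: 49.8
```

Gripped at 25.7 mm and 50 N. Now I'll push down about 73 mm along the arc.

Request:
arm_command --series '[{"x":0.0,"y":0.02,"z":-0.1,"rx":0.0,"ry":0.0,"rz":0.0,"gripper":0.2},{"x":0.0,"y":0.02,"z":-0.1,"rx":0.0,"ry":0.0,"rz":0.0,"gripper":0.2},{"x":0.0,"y":0.01,"z":-0.1,"rx":0.0,"ry":0.0,"rz":0.0,"gripper":0.2},{"x":0.0,"y":0.0,"z":0.0,"rx":0.0,"ry":0.0,"rz":0.0,"gripper":0.2}]' --squeeze 60

```text
time_s: 9.43
tool_pos: [0.5196, 0.2066, 0.2126]
tcp_rot: [0.0, 0.036, 0.999, -0.003]
contact_force: [-2.8, -11.5, 8.8]
grip_width: 0.0252
grasp_force: 61.7
```

Request:
arm_command --series '[{"x":0.0,"y":0.0,"z":-0.1,"rx":0.0,"ry":0.0,"rz":0.0,"gripper":0.2},{"x":0.0,"y":0.0,"z":-0.1,"rx":0.0,"ry":0.0,"rz":0.0,"gripper":0.2},{"x":0.0,"y":-0.01,"z":-0.1,"rx":0.0,"ry":0.0,"rz":0.0,"gripper":0.2},{"x":0.0,"y":-0.01,"z":-0.13,"rx":0.0,"ry":0.0,"rz":0.0,"gripper":0.2},{"x":0.0,"y":0.0,"z":0.0,"rx":0.0,"ry":0.0,"rz":0.0,"gripper":0.2}]'

```text
time_s: 9.85
tool_pos: [0.5196, 0.2043, 0.1699]
tcp_rot: [0.0, 0.036, 0.999, -0.003]
contact_force: [-4.7, -12.3, 15.9]
grip_width: 0.0251
grasp_force: 62.3
```

Request:
arm_command --series '[{"x":0.0,"y":0.0,"z":0.0,"rx":0.0,"ry":0.0,"rz":0.0,"gripper":0.2},{"x":0.0,"y":0.0,"z":0.0,"rx":0.0,"ry":0.0,"rz":0.0,"gripper":0.2},{"x":0.0,"y":0.0,"z":0.0,"rx":0.0,"ry":0.0,"rz":0.0,"gripper":0.2},{"x":0.0,"y":0.0,"z":0.0,"rx":0.0,"ry":0.0,"rz":0.0,"gripper":0.2},{"x":0.0,"y":0.0,"z":0.0,"rx":0.0,"ry":0.0,"rz":0.0,"gripper":0.2}]'

```text
time_s: 10.27
tool_pos: [0.5197, 0.2046, 0.172]
tcp_rot: [0.001, 0.036, 0.999, -0.003]
contact_force: [-6.3, -12.4, 13.8]
grip_width: 0.0255
grasp_force: 62.2
```

Run:
```python
from h import *
s=monitor.state();print(s['tool_pos'],s['contact_force'],s['grasp_force'],s['grip_width'])
grab('wrist',fn='wrist4')
p,d,X=cloud('wrist4')
for v in (290,310,330):
  print(v,[np.round(X[v,u],3).tolist() for u in (300,320,340)])
grab('top',fn='top4');p,d,X=cloud('top4');x,y,z=X[...,0],X[...,1],X[...,2]
m=(p.max(2)<90)&(d>0)&(z>.09)&(z<.118)&(abs(x-.44)<.05)&(abs(y-.346)<.05)
if m.sum()>20: print('handle',m.sum(),cv2.minAreaRect((X[m][:,:2]*1000).astype(np.float32)))
```

```text
[0.51969226 0.20463188 0.17199517] [ -6.33635088 -12.42448457  13.84638588] 62.22925543785095 0.025466802555624248
290 [[0.527, 0.195, 0.204], [0.525, 0.204, 0.209], [0.527, 0.212, 0.207]]
310 [[0.537, 0.194, 0.205], [0.534, 0.203, 0.209], [0.536, 0.212, 0.207]]
330 [[0.547, 0.193, 0.204], [0.545, 0.202, 0.209], [0.547, 0.211, 0.206]]
handle 141 ((438.6319274902344, 345.99078369140625), (68.92704010009766, 16.69295883178711), 17.955020904541016)
```

View pics/wrist4.png

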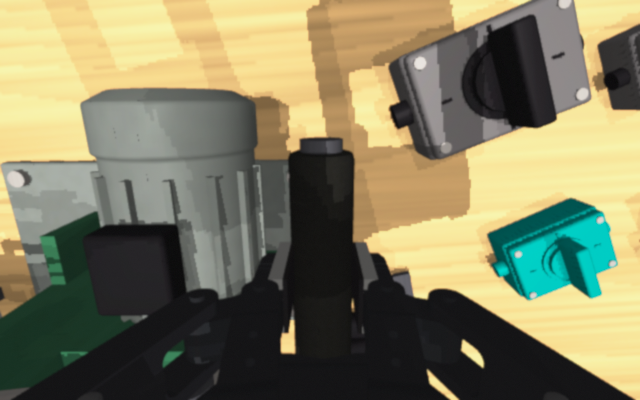

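The grip is pinched between the fingers, and its top at z = 0.209 puts its centre at 0.195, which is about 0.35 rad and past the click. The upward force is steady at 14 N and the handle is still at OFF. I'll hand in.

```bash
python3 -c "
from cell import job
print(job.finish_job())"
```

```text
the job is handed in; nothing more can be done
None
```

The isolator was turned fully off first. The tension arm is now held about 0.35 rad down, past its click, by the fingers on its grip (14 N of push). The job is handed in, but no verdict came back.

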